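# Top up the boiler's condensate neutraliser with marble chips

### The job

Top up the condensate neutraliser: lift the tub of fresh marble chips out of its carton, stand it upright on the worktop with its chips still in it and let go; then take hold of it again, this time for pouring, and tip all five chips, low over the box, into the chip chamber (the larger one, with the old chips; none may go into the outlet side). Stand the empty tub back upright on the worktop outside the carton, and lay the slotted retaining bar, grip upwards, across the chip chamber, flat in the notches of the two long walls with both its ends sticking out about equally. Leave the other things where they are.

Things in the scene. Friction and masses are not known exactly. Their poses are not given: they have to be found in the camera images.
- neutraliser: Condensate neutraliser: open grey plastic box, fixed, 120 (x) by 170 (y) outside, walls 5, rim 110 high, z up. Origin: on the worktop under the centre of its chip chamber. Long walls' outer faces at x = -60 and +60, end walls' at y = -52.5 and +117.5, each end with a 36 long pipe stub. A cross wall 90 high (y = 50 to 55) parts the chip chamber from the outlet chamber.
- chamber (a point): Centre of the chip chamber's mouth, level with the rim, 110 above the worktop; axes as the neutraliser. The chip chamber is the larger one, inside 110 (x) by 97 (y, from -47.5 to +50), with a bed of old marble chips whose top is about 28 above the worktop.
- outlet (a point): Centre of the mouth of the outlet chamber, 110 above the worktop, on the chip chamber's +y side: inside 110 (x) by 57 (y), no chips, a white stand pipe in it. Nothing goes in here.
- bar_seat (a point): Centre of the retaining bar's seat, over the chip chamber's centre, 96 above the worktop; axes as the neutraliser. The long walls (at x = -57.5 and +57.5 from here, 5 thick) each have a notch 14 deep and 72 wide (y = -36 to +36) whose bottom is at this height: the bar lies across them, its length along x.
- bar: Retaining bar: flat slotted steel bar 144 (x) by 64 (y) by 6, 0.25 kg, lying loose on the worktop, with a black upright grip block in the middle of its top, 44 (x) by 12 (y), from 6 to 30 above the underside. Origin: centre of the underside; z up. The grip is taken across y. It is alike either way round.
- carton: Open cardboard delivery carton, fixed, 134 (x) by 184 (y), walls 3 thick and 90 high, floor 3 thick, its four flaps folded down outside and reaching about 17 farther out at their lower edges. Origin: centre of the underside, z up.
- tub: Round white plastic tub of chips, open at the top, 85 high, outside diameter 48 at the foot, evenly widening to 70 at the rim, wall 3, floor 4, 70 g empty, 150 g with its five chips, which fill it to about 40. Starts upright in the carton on its floor, within 20 of the middle; there only its top can be reached, from above. Origin: centre of the underside; z along its axis to the mouth.
- tub_mouth (a point): Centre of the tub's mouth, 85 above its underside on its axis; axes as the tub.
- tub_mid (a point): The tub's middle, 45 above its underside on its axis; outside diameter here 59.
- chip0: One of five alike marble chips: a chunky white stone about 27 by 25 by 18, 16 g, polished (friction about 0.25), at first in the tub. Origin: its middle; its turn has no meaning.
- chip1: One of five alike marble chips: a chunky white stone about 27 by 25 by 18, 16 g, polished (friction about 0.25), at first in the tub. Origin: its middle; its turn has no meaning.
- chip2: One of five alike marble chips: a chunky white stone about 27 by 25 by 18, 16 g, polished (friction about 0.25), at first in the tub. Origin: its middle; its turn has no meaning.
- chip3: One of five alike marble chips: a chunky white stone about 27 by 25 by 18, 16 g, polished (friction about 0.25), at first in the tub. Origin: its middle; its turn has no meaning.
- chip4: One of five alike marble chips: a chunky white stone about 27 by 25 by 18, 16 g, polished (friction about 0.25), at first in the tub. Origin: its middle; its turn has no meaning.
- spanner: steel double open-ended spanner, 182 long, 32 wide, 8 thick, lying flat; origin under its middle, x along it. Bystander: leave it where it is.
- tape_reel: white reel of thread tape, 52 across, 17 high, lying flat; origin under its centre. Bystander: leave it where it is.
- copper_tee: copper pipe tee, 68 long, 26 high, with a 34 branch on its +y side, lying flat; origin under the crossing. Bystander: leave it where it is.
- valve: brass lever valve, 68 long, 42 high with its black lever, which reaches 61 along +x, lying; origin under the middle of its body, x along it. Bystander: leave it where it is.
Things that resemble listed ones, but are neither listed nor needed, are in the scene too. Leave any blue look-alike of the neutraliser alone. Several things have the shape of the bar; the one meant has the colours described above.

How it is judged:
On the way, in this order (a step that is already met when the one before it is completed fails the run):
1. the tub, with all five chips in it, stands released and upright on the worktop outside the carton (angle between tub's own z axis and vertical below 0.1 rad and height (world z) of tub between -0.004 and 0.006 m and horizontal distance between tub and carton above 0.1 m and linear speed of tub below 0.03 m/s and contact force between tub and the fingers below 0.05 N and distance between each of chip0, chip1, chip2, chip3, chip4 and tub_mid below 0.052 m), for 0.2 s.
2. the tub is tipped by more than 50 degrees with the middle of its mouth over the chip chamber (within 80 mm of its centre) and less than 130 mm above the box's rim (angle between tub's own z axis and vertical above 0.9 rad and horizontal distance between tub_mouth and chamber below 0.08 m and z of tub_mouth in the frame of chamber below 0.13 m), for 0.05 s.
3. all five chips lie in the chip chamber (x of chip0 in the frame of neutraliser between -0.055 and 0.055 m and y of chip0 in the frame of neutraliser between -0.0475 and 0.05 m and z of chip0 in the frame of neutraliser between 0 and 0.092 m and x of chip1 in the frame of neutraliser between -0.055 and 0.055 m and y of chip1 in the frame of neutraliser between -0.0475 and 0.05 m and z of chip1 in the frame of neutraliser between 0 and 0.092 m and x of chip2 in the frame of neutraliser between -0.055 and 0.055 m and y of chip2 in the frame of neutraliser between -0.0475 and 0.05 m and z of chip2 in the frame of neutraliser between 0 and 0.092 m and x of chip3 in the frame of neutraliser between -0.055 and 0.055 m and y of chip3 in the frame of neutraliser between -0.0475 and 0.05 m and z of chip3 in the frame of neutraliser between 0 and 0.092 m and x of chip4 in the frame of neutraliser between -0.055 and 0.055 m and y of chip4 in the frame of neutraliser between -0.0475 and 0.05 m and z of chip4 in the frame of neutraliser between 0 and 0.092 m and linear speed of each of chip0, chip1, chip2, chip3, chip4 below 0.03 m/s), for 0.2 s.
At the end, for the whole second after the job is handed in: All five chips lie still in the chip chamber; the tub stands upright (6 deg), released, on the worktop over 100 mm from the carton's centre; the bar lies still, grip up, flat in both notches: within 3 mm of the seat's height, 12 mm along, 6 mm across, 5 deg (all of step 3 and angle between tub's own z axis and vertical below 0.1 rad and height (world z) of tub between -0.004 and 0.006 m and horizontal distance between tub and carton above 0.1 m and linear speed of tub below 0.03 m/s and contact force between tub and the fingers below 0.05 N and x of bar in the frame of bar_seat between -0.012 and 0.012 m and y of bar in the frame of bar_seat between -0.006 and 0.006 m and z of bar in the frame of bar_seat between -0.003 and 0.003 m and angle between the x axis of bar and the x axis of bar_seat, either way round below 0.09 rad and angle between bar's own z axis and vertical below 0.05 rad and linear speed of bar below 0.02 m/s); the robot touches nothing.
It fails at once if a bystander (spanner) is moved by more than 30 mm (distance of spanner from where it was at the start of the episode above 0.03 m).
It fails at once if a bystander (tape_reel) is moved by more than 30 mm (distance of tape_reel from where it was at the start of the episode above 0.03 m).
It fails at once if a bystander (copper_tee) is moved by more than 30 mm (distance of copper_tee from where it was at the start of the episode above 0.03 m).
It fails at once if a bystander (valve) is moved by more than 30 mm (distance of valve from where it was at the start of the episode above 0.03 m).
It also fails if it takes over 70 s, if anything falls off the work surface, if the arm or the gripper's body presses on something with over 40 N, if the wrist force passes 120 N, or if a joint passes its speed limit or range.

### The arm

A 7-joint arm with a two-finger parallel gripper is mounted at the origin on the work surface. World frame = base frame: x ahead of the robot, y to its left, z up, the work surface at z = 0. Lengths are in m, angles in rad, forces in N, time in s.
With the tool pointing down it reaches from about 0.4 to 0.9 m from the base axis. Payload 5.5 kg.
Tool frame: the origin (TCP) lies midway between the tips of the shut fingers; the grasp point (between the pads) lies 19 mm behind it (manip.grip_depth is the distance from the TCP to the grasp point, in m); z points along the fingers, y is the line along which they close (so a half turn about z gives the same grasp; the last joint's range is limited). The gripper opens to 92 mm and grips with 3 to 60 N. Pads are 19 mm wide; open, the fingers measure 130 mm over their backs; the gripper's body (75 mm by 190 mm) begins 47 mm behind the grasp point.
Start: joints at [1.609, 0.501, -0.427, 1.55, 0.221, 1.138, -0.21], TCP at [0.145, -0.634, 0.227] pointing down, gripper open.
Joint ranges: [-2.88, 2.88], [-0.31, 2.03], [-1.54, 1.56], [0.2, 2.42], [-1.41, 4.55], [0.19, 2.02], [-2.57, 2.57]. Speed limits (rad/s): [2.57, 2.57, 3.14, 3.14, 3.14, 3.14, 3.14].

### API

Orientations are given as a unit quaternion [x, y, z, w].
In Python, from bench import manip, effector, viewer gives the robot as it stands. Calls block until the motion is done:
- manip.move_pose(position, orientation): joint-space move of the TCP to a pose.
- manip.servo_line(position, ori=None, vel=0.15): straight line of the TCP; ori=None keeps the orientation; vel is the mean speed in m/s.
- manip.movej(angles): joint-space move.
- effector.open_jaws() and effector.close(f_grip=None): open the fingers fully, or close them until they stop; f_grip is the grip in N (None keeps the last).
- manip.sleep(seconds).
- manip.solve_ik(position, orientation): joint angles nearest the present ones, or None.
- viewer.get_image(name): name is "scene" or "top" or "wrist"; returns the picture (400x640x3 uint8, red, green, blue); there is no depth.
- viewer.get_calibration(name): a dict with "vfov" (degrees; the focal length in pixels is half the picture's height over the tangent of half this angle, whatever the lens; pixels are square), "cx", "cy" (the principal point, pixels), "eye" and "attitude" of the camera in the world. Camera axes: x right, y down, z forward; pixel columns grow to the right and rows downward; lengths in m; the calibration is good to about 2 mm. A picture is of the moment at which its call begins: read the wrist's pose just before it. get_calibration takes no time and is no camera call; for the wrist camera it gives the pose at the moment of the call.
A pose or a line that the arm cannot do raises manip.PlanningError and nothing moves.
- manip.hand_in(): hands the job in; it is judged then, once.
Readings, each from a call of its own:
- manip.current_clock(): time.
- manip.current_q(): joint angles.
- manip.current_joint_velocities(): joint speeds.
- manip.current_tau(): joint torques, N m.
- manip.current_tool_pos(): TCP position.
- manip.current_tcp_rot(): TCP orientation.
- manip.current_force(): force on the tool from outside, world axes, zero at the start.
- manip.current_wrist_torque(): the same for the moment, N m.
- manip.current_finger_gap(): finger opening in m.
- manip.current_gripper_force(): force on a finger pad.
Only numpy, scipy, OpenCV 4.12 (cv2) and the standard library are available. Lean on these libraries where they do the work, as an engineer would, in place of code of your own. Each camera call takes 0.05 s, during which the arm holds its last target. There are 200 camera calls.

## Working session

There is one attempt and no reset: what is moved stays moved. The work goes in short steps, each a Python script; the robot and the scene stay as the last script left them, time stands still between calls to the robot, and variables do not carry over. Pictures are saved under pics/ and viewed, at most 12 in all, crops included, and the job is handed in when it is done.

```bash
mkdir -p pics; ls; cat > h.py <<'E'
from bench import manip, effector, viewer
import numpy as np, cv2
from scipy.spatial.transform import Rotation as R
def save(n,f):
    im=viewer.get_image(n); cv2.imwrite('pics/'+f,im[:,:,::-1]); return im
def rot(c):
    a=np.array(c['attitude'],float)
    return a if a.shape==(3,3) else R.from_quat(a).as_matrix()
def ray(c,u,v):
    f=200/np.tan(np.radians(c['vfov'])/2)
    return np.array(c['eye']),rot(c)@np.array([(u-c['cx'])/f,(v-c['cy'])/f,1.])
def onz(c,u,v,z):
    e,d=ray(c,u,v); return e+d*(z-e[2])/d[2]
def proj(c,p):
    f=200/np.tan(np.radians(c['vfov'])/2); q=rot(c).T@(np.array(p)-c['eye'])
    return q[:2]/q[2]*f+[c['cx'],c['cy']]
def down(th): # tool z down, tool y (closing) at world angle th
    y=np.array([np.cos(th),np.sin(th),0]); z=np.array([0,0,-1.]); 
    return R.from_matrix(np.c_[np.cross(y,z),y,z]).as_quat()
E
python3 - <<'E'
from h import *
for n in('scene','top','wrist'):
    save(n,n+'0.png'); print(n,viewer.get_calibration(n))
print(manip.current_clock(),manip.current_tcp_rot(),manip.grip_depth)
E
```

```text
pics
scene {'vfov': 46.024632276531705, 'cx': 315.8547746353003, 'cy': 202.52238643433878, 'eye': array([ 1.22815037, -0.92355589,  1.03433664]), 'attitude': array([ 0.8539905 ,  0.28872445, -0.13597709, -0.41091196])}
top {'vfov': 42.60835710688535, 'cx': 330.08292699437425, 'cy': 201.41112917947598, 'eye': array([0.3481914 , 0.03440373, 1.35584075]), 'attitude': array([-0.70138352,  0.70815767, -0.05867132,  0.05596018])}
wrist {'vfov': 68.51961191772094, 'cx': 323.3451491044773, 'cy': 201.11515596753813, 'eye': array([ 0.21359026, -0.61790554,  0.38317683]), 'attitude': array([ 0.77509903, -0.61741503, -0.08399198,  0.10471642])}
0.15 [ 9.93686832e-01  1.12186959e-01 -7.58777254e-05 -7.48932420e-04] 0.0188
```

View pics/top0.png

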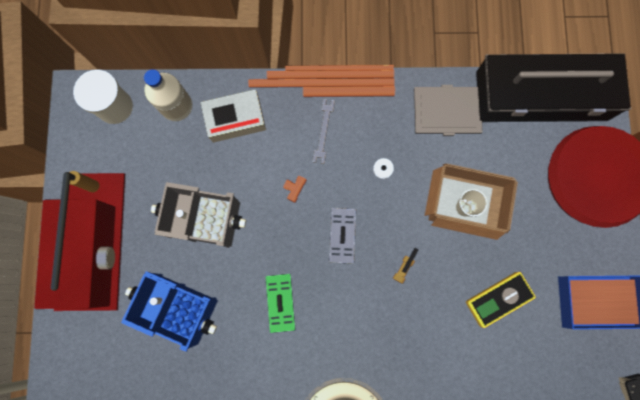

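View pics/scene0.png

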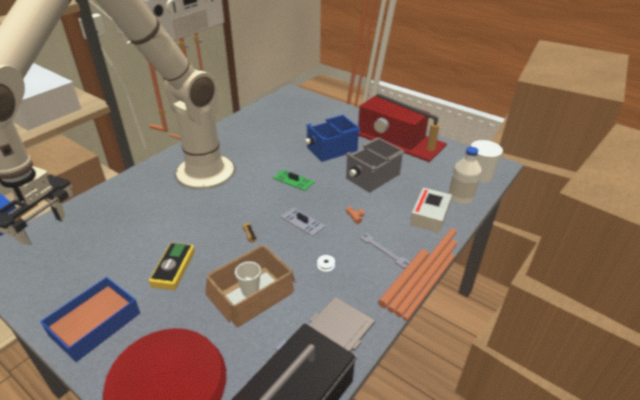

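Top view: the grey neutraliser is at about (200,215), with its chip chamber on the right at (212,218). The steel bar is at (343,235), the carton at (472,203) and the tub in it at (472,203). The blue box and green bar are decoys. The scene view agrees.

```bash
python3 - <<'E'
from h import *
c=viewer.get_calibration('top')
for n,u,v,z in [('neutr chamb',212,218,.09),('bar',343,235,.02),('carton',472,201,.09),('tub',472,203,.088),('tee',295,187,0),('reel',383,168,0),('valve',405,265,0),('green',280,303,0),('meter',500,300,0),('spanner lo',319,160,0),('spanner hi',327,100,0),('blue',170,310,.1)]:
    print(n,onz(c,u,v,z).round(3))
cw=viewer.get_calibration('wrist'); T=R.from_quat(manip.current_tcp_rot())
print('cam in tool',T.inv().apply(cw['eye']-manip.current_tool_pos()))
def tl(yaw,p): # tool z heading yaw, pitched p below horizontal, y horizontal
    z=np.array([np.cos(yaw)*np.cos(p),np.sin(yaw)*np.cos(p),-np.sin(p)]); y=np.array([-np.sin(yaw),np.cos(yaw),0])
    return R.from_matrix(np.c_[np.cross(y,z),y,z])
for x in(.4,.5,.6):
  for y in(.15,.05,-.1):
    for yd in(-90,-60,-30,0,30,60,90):
      r=[]
      for p in(0,20,30,45):
        ro=tl(np.radians(yd),np.radians(p)); g=np.array([x,y,.045])+ro.apply([0,0,.0188])
        r.append(''.join('Y' if manip.solve_ik(g,(ro*R.from_euler('z',a)).as_quat()) is not None else '.' for a in (0,np.pi)))
      print(x,y,yd,r)
E
```

```text
neutr chamb [0.516 0.322 0.09 ]
bar [ 0.478 -0.005  0.02 ]
carton [ 0.553 -0.327  0.09 ]
tub [ 0.548 -0.327  0.088]
tee [0.61  0.122 0.   ]
reel [ 0.661 -0.116  0.   ]
valve [ 0.399 -0.167  0.   ]
green [0.304 0.161 0.   ]
meter [ 0.306 -0.411  0.   ]
spanner lo [0.684 0.057 0.   ]
spanner hi [0.855 0.034 0.   ]
blue [0.294 0.415 0.1  ]
cam in tool [ 0.07054719  0.00027919 -0.15726847]
0.4 0.15 -90 ['YY', 'YY', 'YY', 'YY']
0.4 0.15 -60 ['YY', 'YY', 'YY', 'YY']
0.4 0.15 -30 ['YY', 'YY', 'YY', '..']
0.4 0.15 0 ['..', '..', '..', '..']
0.4 0.15 30 ['..', '..', '..', '..']
0.4 0.15 60 ['YY', '..', '..', '..']
0.4 0.15 90 ['YY', 'YY', 'YY', 'YY']
0.4 0.05 -90 ['YY', 'YY', 'YY', 'YY']
0.4 0.05 -60 ['YY', 'YY', 'YY', 'YY']
0.4 0.05 -30 ['YY', '..', '..', '..']
0.4 0.05 0 ['..', '..', '..', '..']
0.4 0.05 30 ['..', '..', '..', '..']
0.4 0.05 60 ['YY', 'YY', 'YY', '..']
0.4 0.05 90 ['YY', 'YY', 'YY', 'YY']
0.4 -0.1 -90 ['YY', 'YY', 'YY', 'YY']
0.4 -0.1 -60 ['YY', 'YY', '..', '..']
0.4 -0.1 -30 ['..', '..', '..', '..']
0.4 -0.1 0 ['..', '..', '..', '..']
0.4 -0.1 30 ['YY', '.Y', '..', '..']
0.
[... 937 characters left out ...]
15 -30 ['YY', 'YY', 'YY', 'YY']
0.6 0.15 0 ['YY', 'YY', 'YY', 'YY']
0.6 0.15 30 ['YY', 'YY', 'YY', 'YY']
0.6 0.15 60 ['YY', 'YY', 'YY', 'YY']
0.6 0.15 90 ['YY', 'YY', 'YY', 'YY']
0.6 0.05 -90 ['YY', 'YY', 'YY', 'YY']
0.6 0.05 -60 ['YY', 'YY', 'YY', 'YY']
0.6 0.05 -30 ['YY', 'YY', 'YY', 'YY']
0.6 0.05 0 ['YY', '..', '..', 'YY']
0.6 0.05 30 ['YY', 'YY', 'YY', 'YY']
0.6 0.05 60 ['YY', 'YY', 'YY', 'YY']
0.6 0.05 90 ['YY', 'YY', 'YY', 'YY']
0.6 -0.1 -90 ['YY', 'YY', 'YY', 'YY']
0.6 -0.1 -60 ['YY', 'YY', 'YY', 'YY']
0.6 -0.1 -30 ['YY', 'YY', 'YY', 'YY']
0.6 -0.1 0 ['YY', 'YY', '..', 'YY']
0.6 -0.1 30 ['YY', 'YY', 'YY', 'YY']
0.6 -0.1 60 ['YY', 'YY', 'YY', 'YY']
0.6 -0.1 90 ['YY', 'YY', 'YY', 'YY']
```

```bash
cat >> h.py <<'E'
def look(x,y,h,f,th=-np.pi/2):
    T=R.from_quat(down(th)); p=np.array([x,y,h])-T.apply([.0705,0,-.1573])
    manip.move_pose(p,down(th)); manip.sleep(.3)
    c=viewer.get_calibration('wrist'); im=save('wrist',f); np.save('pics/'+f+'.npy',np.array([c],dtype=object),allow_pickle=True); return im,c
E
python3 - <<'E'
from h import *
a,_=look(.55,-.327,.5,'w_carton.png'); b,_=look(.478,-.005,.42,'w_bar.png'); c,_=look(.51,.345,.55,'w_neu.png')
print(manip.current_clock())
g=np.vstack([np.hstack([cv2.resize(i,(400,250),interpolation=cv2.INTER_AREA) for i in(a,b)]),cv2.resize(c,(400,250))[:, :].repeat(1,1) if 0 else np.hstack([cv2.resize(c,(400,250),interpolation=cv2.INTER_AREA),np.zeros((250,400,3),np.uint8)])])
cv2.imwrite('pics/m1.png',g[:,:,::-1])
E
```

```text
5.5917
```

View pics/m1.png

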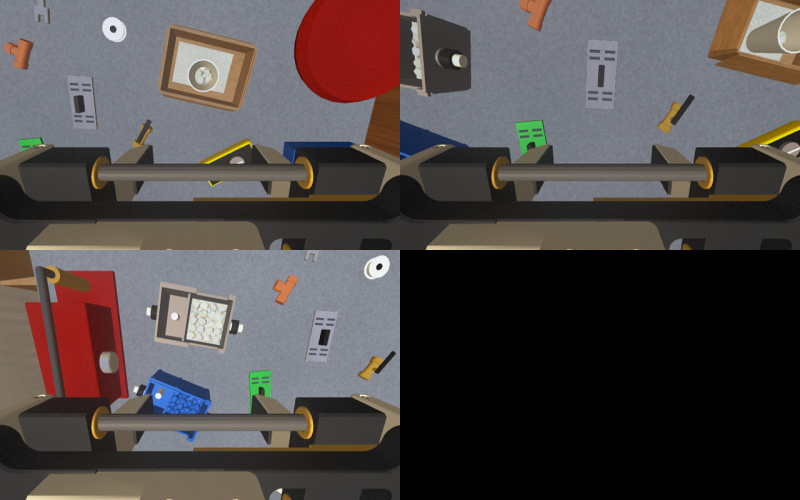

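View pics/w_neu.png

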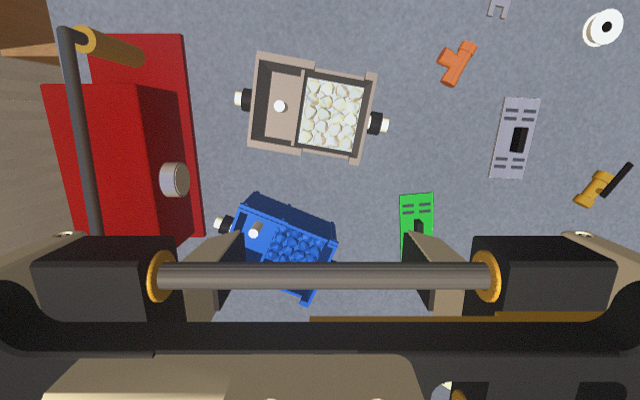

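The wrist picture shows the grey box with its rim corners near (258,52), (376,73), (360,164) and (248,146), chips on its -y side. The bar, carton and tub are clear in the montage. I'll fit these by mask next.

```bash
python3 - <<'E'
from h import *
n=cv2.imread('pics/w_neu.png')[40:175,230:400]; b=cv2.imread('pics/w_bar.png')[50:185,270:440]; k=cv2.imread('pics/w_carton.png')[30:190,240:420]
for nm,i in(('n',n),('b',b),('k',k)): print(nm,i.shape)
z=lambda i,s:cv2.resize(i,None,fx=s,fy=s,interpolation=cv2.INTER_CUBIC)
a=np.zeros((560,800,3),np.uint8)
A=z(n,2.35); B=z(b,2.2); K=z(k,1.5)
a[:A.shape[0],:A.shape[1]]=A; a[:B.shape[0],420:420+B.shape[1]]=B; a[320:320+K.shape[0],:K.shape[1]]=K
cv2.imwrite('pics/z1.png',a)
# bar mask
im=cv2.imread('pics/w_bar.png'); hsv=cv2.cvtColor(im,cv2.COLOR_BGR2HSV)
print('bar px',im[80:120:8,312],'table',im[100,250],im[100,400])
im=cv2.imread('pics/w_neu.png'); print('rim',im[52:58,262],im[110,285],'carton tub',cv2.imread('pics/w_carton.png')[100:150:6,325])
E
```

```text
n (135, 170, 3)
b (135, 170, 3)
k (160, 180, 3)
bar px [[ 82  78  72]
 [157 143 142]
 [162 148 148]
 [161 148 148]
 [158 145 145]] table [134 124 117] [126 115 113]
rim [[157 168 185]
 [155 167 184]
 [156 165 181]
 [155 166 181]
 [156 167 182]
 [159 171 184]] [100 114 122] carton tub [[111 133 143]
 [105 125 135]
 [213 213 211]
 [187 187 190]
 [174 193 193]
 [139 165 179]
 [108 127 136]
 [114 133 138]
 [ 91 131 165]]
```

View pics/z1.png

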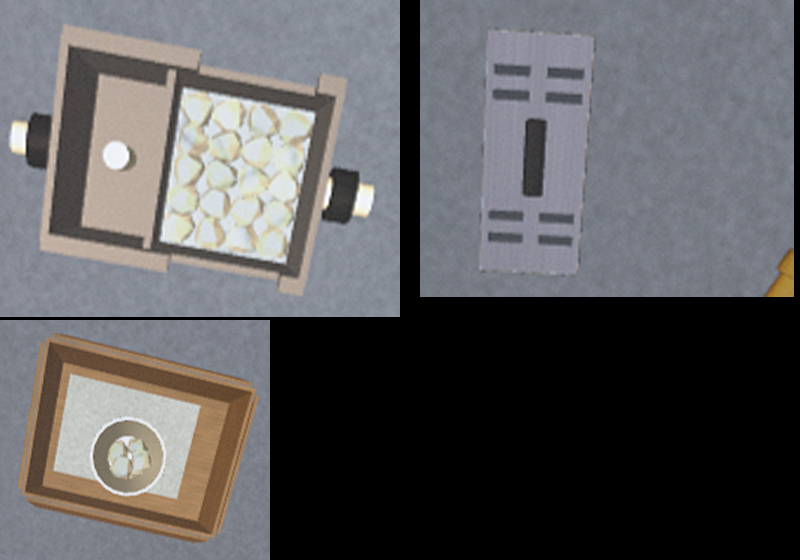

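```bash
cat > meas.py <<'E'
from h import *
L=lambda f:(cv2.imread('pics/'+f),np.load('pics/'+f+'.npy',allow_pickle=True)[0])
def refine(im,pts):
    g=cv2.cvtColor(im,cv2.COLOR_BGR2GRAY); p=np.float32(pts).reshape(-1,1,2).copy()
    return cv2.cornerSubPix(g,p,(4,4),(-1,-1),(3,30,.01)).reshape(-1,2)
im,c=L('w_neu.png'); p0=np.array([(63,27),(346,78),(301,294),(40,249)])/2.35+[230,40]
for pts in(p0,refine(im,p0)):
    W=np.array([onz(c,*p,.11) for p in pts])[:,:2]
    # model pts: (+60,+117.5),(+60,-52.5),(-60,-52.5),(-60,117.5)
    M=np.array([(60,117.5),(60,-52.5),(-60,-52.5),(-60,117.5)])/1000
    Rr,s=R.align_vectors(np.c_[W-W.mean(0),[0]*4],np.c_[M-M.mean(0),[0]*4])
    yaw=Rr.as_rotvec()[2]; o=W.mean(0)-Rr.as_matrix()[:2,:2]@M.mean(0)
    print('neu',o.round(4),np.degrees(yaw).round(2),'res',s.round(4),'sides',np.linalg.norm(W-np.roll(W,-1,0),axis=1).round(4))
im,c=L('w_bar.png'); p0=np.array([(487,31),(594,36),(578,274),(480,270)],float); p0=(p0-[420,0])/2.2+[270,50]
for pts in(p0,refine(im,p0)):
    W=np.array([onz(c,*p,.006) for p in pts])[:,:2]; d=W[0]-W[3]+W[1]-W[2]
    print('bar',W.mean(0).round(4),np.degrees(np.arctan2(d[1],d[0])).round(2),np.linalg.norm(W-np.roll(W,-1,0),axis=1).round(4))
im,c=L('w_carton.png'); p0=np.array([(48,336),(256,385),(214,537),(22,490)],float); p0=(p0-[0,320])/1.5+[240,30]
for pts in(p0,refine(im,p0)):
    W=np.array([onz(c,*p,.09) for p in pts])[:,:2]; d=W[0]-W[1]+W[3]-W[2]
    print('carton',W.mean(0).round(4),'y-axis',np.degrees(np.arctan2(d[1],d[0])).round(2),np.linalg.norm(W-np.roll(W,-1,0),axis=1).round(4))
# tub rim: bright ring
g=im.min(2); ctr=(np.array([128,456])-[0,320])/1.5+[240,30]; P=[]
for a in np.linspace(0,2*np.pi,72,endpoint=False):
    r=np.arange(18,31,.5); s=[int(g[int(round(ctr[1]+q*np.sin(a))),int(round(ctr[0]+q*np.cos(a)))]) for q in r]
    k=np.argmax(s); P.append(onz(c,*(ctr+r[k]*np.array([np.cos(a),np.sin(a)])),.088)[:2])
P=np.array(P); 
for _ in range(3):
    A=np.c_[2*P,np.ones(len(P))]; s=np.linalg.lstsq(A,(P**2).sum(1),rcond=None)[0]; rr=np.sqrt(s[2]+s[:2]@s[:2])
    e=abs(np.linalg.norm(P-s[:2],axis=1)-rr); P=P[e<np.median(e)*3+1e-4]
print('tub',s[:2].round(4),'r',rr.round(4),len(P))
E
python3 meas.py
```

```text
neu [0.5178 0.3302] -9.77 res 0.0097 sides [0.1677 0.1299 0.1674 0.1288]
neu [0.5182 0.3303] -10.15 res 0.0114 sides [0.1677 0.1311 0.1675 0.1312]
bar [ 0.476  -0.0044] -2.96 [0.0632 0.1423 0.0636 0.1424]
bar [ 0.4774 -0.0042] -3.24 [0.0615 0.1378 0.0645 0.1431]
carton [ 0.562  -0.3378] y-axis 77.04 [0.1815 0.1357 0.1833 0.1305]
carton [ 0.5616 -0.3376] y-axis 78.04 [0.18   0.1336 0.1771 0.1275]
tub [ 0.5486 -0.3303] r 0.0326 72
```

Measured positions:
- **Neutraliser:** (0.518, 0.330), yaw about -10°
- **Bar:** (0.4765, -0.004), yaw -3°
- **Carton:** (0.562, -0.338), yaw about -12.5°
- **Tub:** (0.5486, -0.3303)

Next I lift the tub out and stand it on the worktop.

```bash
python3 - <<'E'
from h import *
q=down(np.radians(-102.5)); t=[.5486,-.3303]
manip.move_pose([*t,.20],q); manip.servo_line([*t,.045],vel=.12)
print('F',manip.current_force().round(2))
effector.close(f_grip=14); print('gap',manip.current_finger_gap(),manip.current_gripper_force())
manip.servo_line([*t,.24],vel=.12); print('gap',manip.current_finger_gap(),manip.current_force().round(2))
manip.move_pose([.47,.13,.20],q); manip.servo_line([.47,.13,.06],vel=.12); manip.servo_line([.47,.13,.0435],vel=.03)
print('gap',manip.current_finger_gap(),manip.current_force().round(2),manip.current_tool_pos())
effector.open_jaws(); manip.sleep(.2); manip.servo_line([.47,.13,.20],vel=.2)
look(.50,.13,.50,'w_place.png'); print(manip.current_clock())
E
```

```text
F [-0.13 -0.4  -0.5 ]
gap 0.06889283514487285 14.000071655027568
gap 0.06890869456470246 [-0.35 -0.61 -1.97]
gap 0.06886519027765924 [-0.04 -0.68 -1.95] [0.46995695 0.13016413 0.04344147]
18.2833
```

View pics/w_place.png

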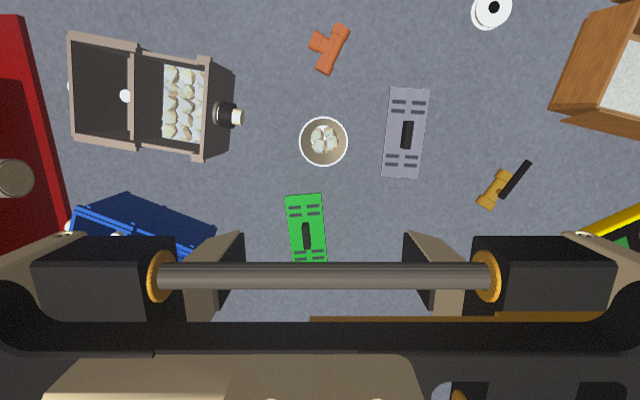

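The tub stands upright at (323,141) with its chips in it. Next I check the side grasp and the pour joint solutions.

```bash
cat > plan.py <<'E'
from h import *
O=np.array([.518,.3303]); YAW=np.radians(-10.0); HD=YAW+np.pi/2; P0=np.radians(35)
NR=R.from_euler('z',YAW)
def tl(yaw,p):
    z=np.array([np.cos(yaw)*np.cos(p),np.sin(yaw)*np.cos(p),-np.sin(p)]); y=np.array([-np.sin(yaw),np.cos(yaw),0])
    return R.from_matrix(np.c_[np.cross(y,z),y,z])
def neu(x,y,z): return np.r_[O,0]+NR.apply([x,y,z])
def wp(sg,flip,phi,p,gz=.19,back=.022,yo=-.010):
    F=R.from_euler('z',np.pi*flip)
    T=tl(HD,p)*R.from_euler('z',sg*phi); ut=tl(HD,P0).inv().apply([0,0,1]); u=T.apply(ut)
    n=NR.inv().apply(u); dirx=-sg*-1 if 0 else np.sign(n[0]) if abs(n[0])>1e-6 else 0
    g=neu(0,yo,gz)-NR.apply([n[0]*.04,0,0])-NR.apply([back*min(1,abs(n[0])/.5)*dirx,0,0])
    return g+T.apply([0,0,.0188]),(T*F).as_quat(),np.degrees(np.arccos(u[2])),n,g
STEPS=[(np.radians(f),P0*(1-min(1,f/90))) for f in (0,20,40,60,75,90,100,110,120,130,140)]
E
python3 - <<'E'
from plan import *
from meas import L
im,c=L('w_place.png'); hsv=im.min(2)
m=cv2.inRange(im,(190,190,190),(255,255,255)); m[:105]=0;m[180:]=0;m[:,:290]=0;m[:,355:]=0
h=cv2.convexHull(cv2.findNonZero(m)); (u,v),ax,_=cv2.fitEllipse(h); print('tub',u,v,ax,onz(c,u,v,.085))
t=onz(c,u,v,.085); t[2]=.045
for fl in(0,1):
    T=tl(HD,P0); q=manip.solve_ik(t+T.apply([0,0,.0188]),(T*R.from_euler('z',np.pi*fl)).as_quat()); print('grasp',fl,None if q is None else np.round(q,2))
    for sg in(1,-1):
        for ph,p in STEPS[::2]+[STEPS[-1]]:
            x,o,t_,n,g=wp(sg,fl,ph,p); q=manip.solve_ik(x,o); print(fl,sg,round(np.degrees(ph)),round(t_),n.round(2),None if q is None else np.round(q,2))
E
```

```text
neu [0.5178 0.3302] -9.77 res 0.0097 sides [0.1677 0.1299 0.1674 0.1288]
neu [0.5182 0.3303] -10.15 res 0.0114 sides [0.1677 0.1311 0.1675 0.1312]
bar [ 0.476  -0.0044] -2.96 [0.0632 0.1423 0.0636 0.1424]
bar [ 0.4774 -0.0042] -3.24 [0.0615 0.1378 0.0645 0.1431]
carton [ 0.562  -0.3378] y-axis 77.04 [0.1815 0.1357 0.1833 0.1305]
carton [ 0.5616 -0.3376] y-axis 78.04 [0.18   0.1336 0.1771 0.1275]
tub [ 0.5486 -0.3303] r 0.0326 72
tub 322.9882507324219 141.1298370361328 (49.13821792602539, 50.17415237426758) [0.47102134 0.12974051 0.085     ]
grasp 0 [ 0.98  1.02 -0.83  2.14 -0.57  0.48 -2.39]plan.py:13: RuntimeWarning: invalid value encountered in arccos
  return g+T.apply([0,0,.0188]),(T*F).as_quat(),np.degrees(np.arccos(u[2])),n,g
Traceback (most recent call last):
ValueError: cannot convert float NaN to integer
```

```bash
sed -i 's/P0=np.radians(35)/P0=np.radians(20)/; s/gz=.19,back=.022,yo=-.010/gz=.215,back=.022,yo=-.005/; s/arccos(u\[2\])/arccos(min(1,u[2]))/; s/g=neu(0,yo,gz)-NR.apply(\[n\[0\]\*.04,0,0\])/g=neu(0,yo,gz)-NR.apply([n[0]*.04,n[1]*.04,0])/' plan.py
python3 - <<'E'
from plan import *
t=np.array([.471,.1298,.045])
for fl in(0,1):
    T=tl(HD,P0); q=manip.solve_ik(t+T.apply([0,0,.0188]),(T*R.from_euler('z',np.pi*fl)).as_quat()); print('grasp',fl,None if q is None else np.round(q,2))
    for sg in(1,-1):
        for ph,p in STEPS[::2]:
            x,o,t_,n,g=wp(sg,fl,ph,p); q=manip.solve_ik(x,o); print(fl,sg,round(np.degrees(ph)),round(t_),n.round(2),None if q is None else np.round(q,2))
E
```

```text
grasp 0 [ 1.05  1.2  -0.77  2.07 -0.69  0.66 -2.13]
0 1 0 0 [ 0. -0.  1.] [ 0.83  1.02 -1.15  2.13 -1.    0.38 -2.32]
0 1 40 39 [ 0.6  -0.2   0.77] [ 0.82  1.09 -1.08  2.23 -1.38  0.48 -2.53]
0 1 75 75 [ 0.91 -0.33  0.26] [ 1.06  1.93 -1.5   2.23  1.08  0.33  1.06]
0 1 100 99 [ 0.93 -0.34 -0.16] [ 1.08  2.03 -1.5   2.22  1.06  0.36  0.71]
0 1 120 118 [ 0.81 -0.34 -0.47] [-0.5   0.92  0.46  2.25  4.3   1.9   2.46]
0 1 140 136 [ 0.6  -0.34 -0.72] [ 1.    1.68 -1.32  2.19 -0.45  0.22  1.4 ]
0 -1 0 0 [ 0. -0.  1.] [ 0.83  1.02 -1.15  2.13 -1.    0.38 -2.32]
0 -1 40 39 [-0.6  -0.2   0.77] [ 0.76  1.1  -1.04  2.02 -1.13  0.56 -1.43]
0 -1 75 75 [-0.91 -0.33  0.26] [ 0.68  1.12 -0.89  1.98 -1.3   0.77 -0.64]
0 -1 100 99 [-0.93 -0.34 -0.16] [ 0.7   1.2  -0.93  1.96 -1.26  0.77 -0.18]
0 -1 120 118 [-0.81 -0.34 -0.47] [ 0.77  1.28 -1.03  1.97 -1.15  0.67  0.11]
0 -1 140 136 [-0.6  -0.34 -0.72] [ 0.93  1.6  -1.31  1.99 -0.46  0.38 -0.07]
grasp 1 [ 0.61  0.99 -0.27  2.08 -1.2   1.04  1.41]
1 1 0 0 [ 0. -0.  1.] [ 0.58  0.75 -0.78  2.14 -1.4   0.7   1.1 ]
1 1 40 39 [ 0.6  -0.2   0.77] [ 0.82  1.09 -1.08  2.23 -1.38  0.48  0.61]
1 1 75 75 [ 0.91 -0.33  0.26] [ 0.94  1.46 -1.23  2.23 -1.1   0.3  -0.06]
1 1 100 99 [ 0.93 -0.34 -0.16] [ 0.94  1.5  -1.19  2.22 -1.13  0.36 -0.43]
1 1 120 118 [ 0.81 -0.34 -0.47] [ 0.9   1.42 -1.14  2.21 -1.23  0.44 -0.7 ]
1 1 140 136 [ 0.6  -0.34 -0.72] [ 0.92  1.46 -1.17  2.2  -1.14  0.4  -1.14]
1 -1 0 0 [ 0. -0.  1.] [ 0.58  0.75 -0.78  2.14 -1.4   0.7   1.1 ]
1 -1 40 39 [-0.6  -0.2   0.77] [ 0.9   1.39 -1.31  2.02 -0.38  0.33  1.11]
1 -1 75 75 [-0.91 -0.33  0.26] [ 0.91  1.54 -1.31  1.97 -0.44  0.38  1.87]
1 -1 100 99 [-0.93 -0.34 -0.16] [ 0.91  1.6  -1.31  1.96 -0.45  0.4   2.36]
1 -1 120 118 [-0.81 -0.34 -0.47] [ 0.97  1.84 -1.49  1.97  0.37  0.39  2.  ]
1 -1 140 136 [-0.6  -0.34 -0.72] [ 0.66  1.14 -0.87  1.99 -1.34  0.83 -2.56]
```

```bash
python3 - <<'E'
from plan import *
t=np.array([.471,.1298,.045]); T=tl(HD,P0); o=(T*R.from_euler('z',np.pi)).as_quat(); g=t+T.apply([0,0,.0188]); pre=g-T.apply([0,0,.11])
manip.move_pose(pre+[0,0,.17],o); print(manip.current_q().round(2))
manip.servo_line(pre,vel=.2); manip.servo_line(g,vel=.12); print('F',manip.current_force().round(2))
effector.close(f_grip=15); print('gap',manip.current_finger_gap())
manip.servo_line(g+[0,0,.19],vel=.15); print('gap',manip.current_finger_gap(),manip.current_force().round(2))
x,oo,*_=wp(1,1,*STEPS[0]); manip.servo_line(x,vel=.2)
print(manip.current_tool_pos().round(3),manip.current_q().round(2),manip.current_clock())
for ph,p in STEPS[1:]:
    x,oo,*_=wp(1,1,ph,p); q=manip.solve_ik(x,oo); print(round(np.degrees(ph)),None if q is None else np.round(q,2))
save('scene','scene_pre.png')
E
```

```text
[ 0.35  0.56  0.27  2.09 -1.12  1.57  1.16]
F [ 0.75 -0.52  1.06]
gap 0.06037466574676057
gap 0.060202393307941186 [-0.07 -0.42 -0.43]
[0.52  0.342 0.208] [ 0.58  0.75 -0.79  2.14 -1.4   0.7   1.1 ] 26.3333
20 [ 0.72  0.91 -0.97  2.2  -1.4   0.59  0.86]
40 [ 0.8   1.07 -1.06  2.23 -1.4   0.51  0.63]
60 [ 0.83  1.19 -1.08  2.24 -1.41  0.5   0.37]
75 [ 0.85  1.27 -1.09  2.24 -1.38  0.51  0.14]
90 [ 0.86  1.35 -1.09  2.22 -1.34  0.52 -0.1 ]
100 [ 0.86  1.35 -1.09  2.22 -1.34  0.52 -0.27]
110 [ 0.86  1.35 -1.09  2.22 -1.33  0.52 -0.46]
120 [ 0.86  1.35 -1.09  2.21 -1.33  0.52 -0.64]
130 [ 0.86  1.35 -1.09  2.21 -1.32  0.53 -0.83]
140 [ 0.86  1.34 -1.09  2.2  -1.3   0.53 -1.02]
```

View pics/scene_pre.png

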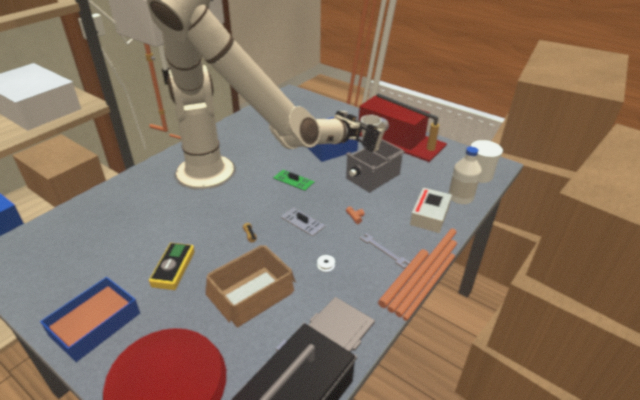

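The tub is held upright over the chamber and the path ahead is smooth, so I pour.

```bash
python3 - <<'E'
from plan import *
for ph,p in STEPS[1:]:
    x,oo,*_=wp(1,1,ph,p); d=np.linalg.norm(x-manip.current_tool_pos()); manip.servo_line(x,oo,vel=max(d/.55,.004))
print(manip.current_clock(),manip.current_q().round(2)); manip.sleep(.6)
print(manip.current_finger_gap(),manip.current_force().round(2))
for s in(1,-1,1,-1):  # small shake of the roll
    x,oo,*_=wp(1,1,np.radians(140+6*s),0); manip.servo_line(x,oo,vel=.03)
a=save('scene','pour_s.png')[110:210,320:440]; b=save('top','pour_t.png')[150:260,130:260]
c=save('wrist','pour_w.png')
g=np.zeros((400,800,3),np.uint8); A=cv2.resize(a,None,fx=3.3,fy=3.3); B=cv2.resize(b,None,fx=3,fy=3); g[:A.shape[0],:A.shape[1]]=A; g[:B.shape[0],400:400+B.shape[1]]=B
cv2.imwrite('pics/pour.png',g[:,:,::-1]); print(manip.current_clock())
E
```

```text
32.675 [ 0.79  1.25 -1.    2.2  -1.4   0.64 -0.96]
0.06028741405252619 [ 0.37 -0.58 -0.78]
34.7583
```

View pics/pour.png

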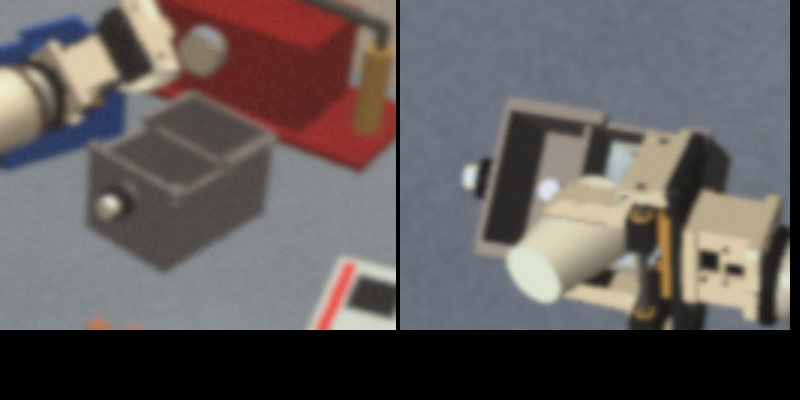

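The tub is inverted over the chip chamber, and no chips are visible in the outlet side or outside the box. I return the tub, then inspect.

```bash
python3 - <<'E'
from plan import *
t=np.array([.471,.1298,.045]); T=tl(HD,P0); g=t+T.apply([0,0,.0188]); pre=g-T.apply([0,0,.11])
for ph,p in STEPS[::-1][1::2]+STEPS[:1]:
    x,oo,*_=wp(1,1,ph,p); d=np.linalg.norm(x-manip.current_tool_pos()); manip.servo_line(x,oo,vel=max(d/.6,.004))
manip.servo_line(g+[0,0,.17],vel=.22); manip.servo_line(g+[0,0,.015],vel=.15); manip.servo_line(g+[0,0,.0008],vel=.03)
print('F',manip.current_force().round(2)); effector.open_jaws(); manip.sleep(.15)
manip.servo_line(pre,vel=.15); manip.servo_line(pre+[0,0,.17],vel=.25)
look(.51,.25,.52,'w_after.png'); print(manip.current_clock())
E
```

```text
F [-0.11  0.96 -0.07]
47.6417
```

View pics/w_after.png

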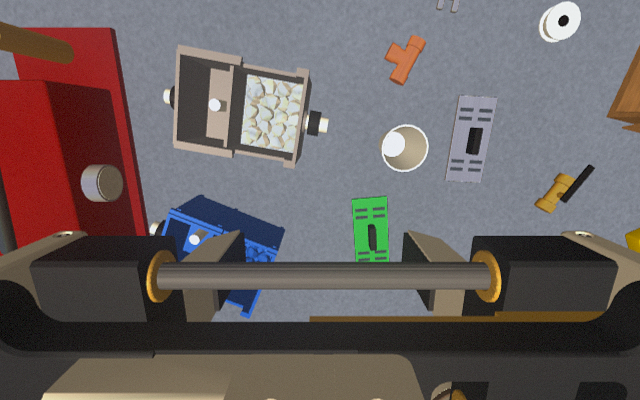

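The tub is empty and upright at (404,148), and the chips lie in the chamber with the outlet clear. I refine the box pose with this second view, then pick up the bar.

```bash
python3 - <<'E' | tail -12
from meas import *
M=np.array([(60,117.5),(60,-52.5),(-60,-52.5),(-60,117.5)])/1000
def warm(f,roi):
    im,c=L(f); x0,y0,x1,y1=roi; s=im[y0:y1,x0:x1].astype(int)
    m=((s[:,:,2]-s[:,:,0]>15)&(s[:,:,2]>125)&(s[:,:,2]<215)).astype(np.uint8)
    n,l,st,_=cv2.connectedComponentsWithStats(m); k=1+np.argmax(st[1:,4]); p=np.argwhere(l==k)[:,::-1]+[x0,y0]
    r=[ (p@d) for d in ([-1,-1],[1,-1],[1,1],[-1,1])]
    hull=cv2.convexHull(np.int32(p)).reshape(-1,2); q=np.array([hull[np.argmax(hull@np.array(d))] for d in([-1,-1.],[1,-1.],[1,1.],[-1,1.])],float)
    W=np.array([onz(c,*(z),.11) for z in q])[:,:2]; return q,W
for f,roi in(('w_neu.png',(225,40,395,180)),('w_after.png',(150,30,330,185))):
    q,W=warm(f,roi); Rr,s=R.align_vectors(np.c_[W-W.mean(0),[0]*4],np.c_[M-M.mean(0),[0]*4]); yaw=Rr.as_rotvec()[2]
    print(f,q.tolist(),(W.mean(0)-Rr.as_matrix()[:2,:2]@M.mean(0)).round(4),np.degrees(yaw).round(2),np.linalg.norm(W-np.roll(W,-1,0),axis=1).round(4))
# chip-chamber bed centroid cross-check, bar in this view
im,c=L('w_after.png'); x=cv2.inRange(im,(0,0,0),(60,60,60)); x[:115]=0;x[165:]=0;x[:,:455]=0;x[:,495:]=0
(u,v),wh,a=cv2.minAreaRect(cv2.findNonZero(x)); print('grip',u,v,wh,a,onz(c,u,v,.02).round(4))
E
```

```text
neu [0.5178 0.3302] -9.77 res 0.0097 sides [0.1677 0.1299 0.1674 0.1288]
neu [0.5182 0.3303] -10.15 res 0.0114 sides [0.1677 0.1311 0.1675 0.1312]
bar [ 0.476  -0.0044] -2.96 [0.0632 0.1423 0.0636 0.1424]
bar [ 0.4774 -0.0042] -3.24 [0.0615 0.1378 0.0645 0.1431]
carton [ 0.562  -0.3378] y-axis 77.04 [0.1815 0.1357 0.1833 0.1305]
carton [ 0.5616 -0.3376] y-axis 78.04 [0.18   0.1336 0.1771 0.1275]
tub [ 0.5486 -0.3303] r 0.0326 72
w_neu.png [[272.0, 71.0], [304.0, 70.0], [293.0, 145.0], [265.0, 136.0]] [0.5242 0.368 ] -9.02 [0.0443 0.1038 0.0427 0.0891]
w_after.png [[243.0, 64.0], [308.0, 70.0], [294.0, 167.0], [235.0, 152.0]] [0.5111 0.2884] -9.68 [0.0835 0.1275 0.0837 0.1135]
grip 473.5577087402344 140.21153259277344 (12.159200668334961, 26.867910385131836) 11.309932708740234 [ 0.4778 -0.0022  0.02  ]
```

```bash
python3 - <<'E' | tail -3
from meas import *
M=np.array([(60,117.5),(60,-52.5),(-60,-52.5),(-60,117.5)])/1000
im,c=L('w_after.png'); p0=np.array([(179,45),(312,68),(297,167),(173,147)],float)
for q in(p0,refine(im,p0)):
    W=np.array([onz(c,*z,.11) for z in q])[:,:2]; Rr,s=R.align_vectors(np.c_[W-W.mean(0),[0]*4],np.c_[M-M.mean(0),[0]*4])
    print(q.round(1).tolist(),(W.mean(0)-Rr.as_matrix()[:2,:2]@M.mean(0)).round(4),np.degrees(Rr.as_rotvec()[2]).round(2),np.linalg.norm(W-np.roll(W,-1,0),axis=1).round(4))
z=cv2.resize(im[35:180,160:340],None,fx=4,fy=4,interpolation=cv2.INTER_CUBIC); cv2.imwrite('pics/z2.png',z)
E
```

```text
tub [ 0.5486 -0.3303] r 0.0326 72
[[179.0, 45.0], [312.0, 68.0], [297.0, 167.0], [173.0, 147.0]] [0.519 0.327] -9.62 [0.1697 0.13   0.1723 0.1295]
[[177.6999969482422, 43.79999923706055], [308.70001220703125, 69.80000305175781], [297.0, 167.0], [173.60000610351562, 147.3000030517578]] [0.5187 0.3283] -9.52 [0.1675 0.1272 0.1715 0.1308]
```

View pics/z2.png

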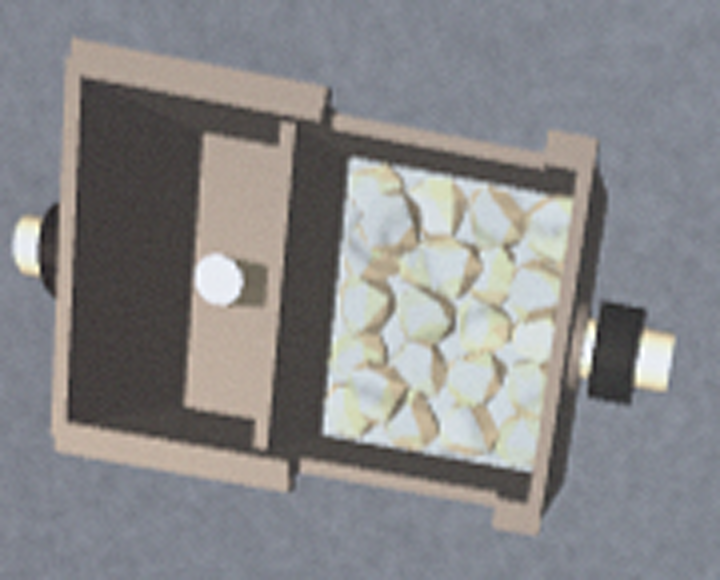

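```bash
python3 - <<'E' | tail -3
from meas import *
im,c=L('w_after.png'); f=lambda P:np.array([onz(c,*((np.array(p)+.5)/4-.5+[160,35]),.11) for p in P])[:,:2]
W=f([(328,88),(550,132),(495,528),(293,490)]); d=W[0]-W[1]+W[3]-W[2]; print('notch',W.mean(0).round(4),np.degrees(np.arctan2(d[1],d[0]))-90,np.linalg.norm(W-np.roll(W,-1,0),axis=1).round(4))
W=f([(72,38),(598,140),(540,533),(53,450)]); d=W[0]-W[1]+W[3]-W[2]; a=np.arctan2(d[1],d[0]); print('outer',(W.mean(0)-.0325*np.array([np.cos(a),np.sin(a)])).round(4),np.degrees(a)-90,np.linalg.norm(W-np.roll(W,-1,0),axis=1).round(4))
E
```

```text
tub [ 0.5486 -0.3303] r 0.0326 72
notch [0.5178 0.3288] -10.587044448127273 [0.0716 0.1299 0.071  0.1294]
outer [0.5182 0.3293] -9.97291451320568 [0.1681 0.1292 0.1694 0.1304]
```

```bash
python3 - <<'E'
from h import *
q=down(np.radians(-93)); b=[.477,-.0135]; O=[.518,.3295]; q2=down(np.radians(-100.1))
manip.move_pose([*b,.16],q); manip.servo_line([*b,.009],vel=.13); print('F',manip.current_force().round(2))
effector.close(f_grip=40); print('gap',manip.current_finger_gap())
manip.servo_line([*b,.17],vel=.16); print('gap',manip.current_finger_gap(),manip.current_force().round(2))
manip.move_pose([*O,.19],q2); print(manip.current_clock())
c=viewer.get_calibration('wrist'); save('wrist','held.png')
manip.servo_line([*O,.118],vel=.12); f0=manip.current_force()
for z in(.112,.108,.1058,.1050):
    manip.servo_line([*O,z],vel=.03); print(z,(manip.current_force()-f0).round(2))
print(manip.current_clock())
save('wrist','seated.png')
E
```

```text
F [ 0.64  0.48 -1.36]
gap 0.011957371735318923
gap 0.011607068647288088 [ 0.47  0.66 -2.68]
53.8917
0.112 [ 0.82 -0.52 -1.61]
0.108 [ 0.15 -0.19 -0.45]
0.1058 [ 0.53 -0.72  0.34]
0.105 [ 0.2  -0.62 -0.06]
55.825
```

```bash
python3 - <<'E'
from h import *
O=[.518,.3295]
for z in(.1043,.1036):
    manip.servo_line([*O,z],vel=.03); F=manip.current_force().round(2); print(z,F)
    if F[2]>1: break
effector.open_jaws(); manip.sleep(.15); manip.servo_line([*O,.22],vel=.2)
im,c=look(.50,.32,.50,'w_bar2.png'); print(manip.current_clock())
cc=proj(c,[.518,.3295,.126]).astype(int); print(cc)
x0,y0=max(cc[0]-95,0),max(cc[1]-70,0); z=cv2.resize(im[y0:y0+145,x0:x0+200],None,fx=4,fy=4,interpolation=cv2.INTER_CUBIC); print(x0,y0)
cv2.imwrite('pics/z3.png',z[:,:,::-1])
E
```

```text
0.1043 [-3.31 -1.28  5.36]
59.325
[314 104]
219 34
```

View pics/z3.png

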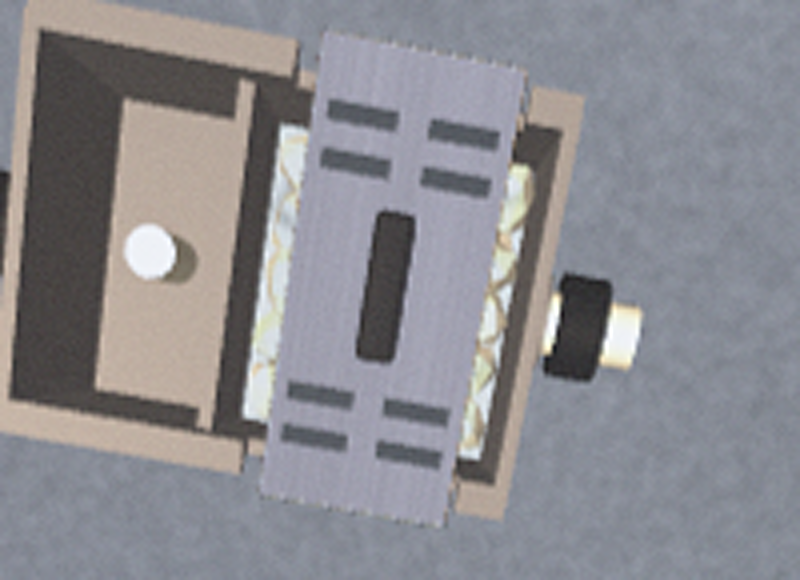

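```bash
python3 - <<'E' | tail -4
from meas import *
im,c=L('w_bar2.png'); f=lambda P,z:np.array([onz(c,*((np.array(p)+.5)/4-.5+[219,34]),z) for p in P])[:,:2]
def rep(n,W):
    d=W[0]-W[1]+W[3]-W[2]; print(n,W.mean(0).round(4),(np.degrees(np.arctan2(d[1],d[0]))-90).round(2),np.linalg.norm(W-np.roll(W,-1,0),axis=1).round(4)); return W.mean(0)
B=rep('bar',f([(325,32),(525,68),(443,525),(262,493)],.102))
N=rep('notch',f([(298,41),(533,90),(458,516),(243,472)],.11))
G=rep('grip',f([(376,211),(414,213),(393,362),(357,360)],.126))
print('offset in neu',R.from_euler('z',10,degrees=True).apply([*(B-N),0]).round(4),manip.current_clock())
E
```

```text
bar [0.5173 0.3283] -9.68 [0.062  0.1429 0.0619 0.142 ]
notch [0.5173 0.3298] -11.17 [0.0719 0.1307 0.0721 0.1296]
grip [0.5172 0.3285] -2.98 [0.0113 0.0434 0.0111 0.0433]
offset in neu [ 0.0002 -0.0014  0.    ] 59.325
```

The bar measures flat at seat height, about 1.4 mm off centre and about 1° off in yaw. I'm handing in.

```bash
python3 -c "
from h import *
print(manip.hand_in(),manip.current_clock())"
```

```text
the job is handed in; nothing more can be done
the job is handed in; nothing more can be done
```

I handed the job in just after 59 s on the robot's clock, verdict not shown: by the pictures the chips are in the chip chamber (I did not count all five), the empty tub was last seen upright on the worktop, and the bar lies flat in both notches about 1.4 mm off centre.

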